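Refit the sprung filter plate of a bench suction box

ROBOT

A 6-joint arm with a two-finger parallel gripper is mounted at the origin on a cart in front of the work surface, level with it; the furniture and walls round the work are solid. World frame = base frame: x ahead of the robot, y to its left, z up, the work surface at z = 0. Lengths are in m, angles in rad, forces in N, time in s.
With the tool pointing down it reaches from about 0.425 to 0.95 m from the base axis. Payload 3.5 kg.
Tool frame: the origin (TCP) lies between the finger pads; the fingertips stand 22 mm ahead of it and the grasp point (between the pads) lies 3 mm ahead of it (ctrl.tip_reach is the distance from the TCP to the fingertips, in m); z points along the fingers, y is the direction in which the jaws open and shut (so a half turn about z gives the same grasp; the last joint's range is limited). The gripper opens to 85 mm and grips with 20 to 120 N. Pads are 22 mm wide; open, the fingers measure 114 mm over their backs; the gripper's body (76 mm by 85 mm) begins 54 mm behind the grasp point. The pads swing forward as they close: fully open they stand 13 mm farther back than shut.
Start: joints at [-1.425, 0.286, 1.577, -0, 1.279, -0.15], TCP at [0.197, -0.646, 0.23] pointing down, gripper open.
Joint ranges: [-2.77, 2.77], [-0.9, 2.22], [0.21, 2.48], [-1.53, 4.67], [0.24, 2.81], [-2.84, 2.84]. Speed limits (rad/s): [2.79, 2.79, 3.14, 3.14, 3.14, 3.14].

INTERFACE

Orientations are given as a rotation vector (axis times angle).
In Python, from station import telemetry, camera, ctrl gives the robot as it stands.
- The arm moves only by the shell command python3 -m pendant 'ROWS' [FORCE]. ROWS is JSON, a list of rows, each a list of 3 entries, a list of its own where there are three numbers: the closure in counts, from 0 (fully open) to 255 (shut), then the shift along the tool's x, y, z in m, then the turn about the tool's z in rad. In form: [[hand, [x, y, z], twist], ...]. A call has 1 to 5 rows; each row shifts and turns the commanded pose from where the row before left it, along the tool's axes as they then stand; what a row does not reach is not made up. A row lasts 1/10 s, in which the tool goes at most 50 mm and 8.59 degrees, less where a joint would pass 70% of its speed; a pose out of reach is approached as far as the arm can. A call with a gripper value outside its range is refused whole. The fingers move at their own pace and stop on an object; FORCE is the grip in N (left out, the last holds). Time passes only in rows, so rows that do not move let the fingers close. It gives the time, the measured TCP pose, the force and the opening at its end, in the units of the state.
- telemetry.get_obs(): the state, without advancing time (a new reading comes with each control period).
- camera(name): name is "scene" or "top" or "wrist"; returns a dict with "pixels" (400x640x3 uint8, red, green, blue), "z_map" (400x640 float32, m along the optical axis (not along the pixel's ray), 0 where there is no reading), "fx", "fy", "cx", "cy" (pixels), "rvec" (rotation vector, rad) and "tvec" (3), from world to camera coordinates, as OpenCV has them; the wrist camera has in their place "mount" (4x4, takes a point from camera to tool coordinates, whose origin is the TCP and whose axes are the flange's). Camera axes: x right, y down, z forward; pixel columns grow to the right and rows downward; lengths in m; the calibration is good to about 2 mm. The wrist camera is an equidistant fisheye: a pixel r from the principal point sees the ray r / f radians off the axis. A picture is of the moment at which its call begins: read the wrist's pose just before it.
- ctrl.sign_off(): hands the job in, once; it reports no verdict.
The state is a dict: "time_s": time; "qpos": joint angles; "joint_vel": joint speeds; "effort": joint torques, N m; "eef_pos": TCP position; "eef_rot": TCP orientation; "ft_force": force on the tool from outside, world axes, zero at the start; "torque": the same for the moment, N m; "gripper_width": finger opening in m.
Only numpy, scipy, OpenCV 4.12 (cv2) and the standard library are available. Lean on these libraries where they do the work, as an engineer would, in place of code of your own. Each camera call takes 0.05 s, during which the arm holds its last target. There are 200 camera calls.

TASK

Put the loose perforated filter plate back into the well of the suction box, fin upward: tuck one long edge under the box's long lip, push it against the sprung rail there, lower the opposite edge past the short lip, and let the spring slide the plate back until it lies flat on the floor of the well, held under both lips. Let go of it and leave the other things on the worktop where they are.

Things in the scene. Friction and masses are not known exactly. Their poses are not given: they have to be found in the camera images.
- plate_grip (a point): Loose perforated steel filter plate, 120 (x) x 150 (y) x 6 mm, 0.26 to 0.49 kg, lying on the worktop. A solid flat-faced fin, 12 (x) x 64 (y) x 30 mm high, stands on its middle to take hold of. This point: fin's middle, 21 mm above the plate's underside, z up. Same both ways round: either 150 mm edge (at x = +-60 mm) may go under the long lip.
- seat (a point): Low grey suction box 170 (x) x 184 (y) mm, 47 mm high, fixed, with an open well for the plate. This point: on the well's flat floor, 30 mm above the worktop, where the middle of the plate's underside ends; x level toward the long lip, z up. Well 158 mm wide (y -79 to +79) between side cheeks 11 mm high (17 mm at x +69 to +89).
- long_lip (a point): Middle of the free edge of the box's long retaining lip, at its underside: 45 mm along seat x, 12 mm above the floor. The lip runs along y over the well's whole width, 5 mm thick, and reaches 46 mm further to +x. A plate tucked fully in under it fits at tilts up to about 14 degrees. Axes as seat.
- short_lip (a point): Middle of the free edge of the opposite, short lip, at its underside: -55 mm along seat x, 9 mm above the floor; 5 mm thick, overhanging 5 mm from a wall at x = -60 mm. The gap between the two lips is 100 mm, less than the plate, so the plate goes in tilted, its long-lip edge low. Axes as seat.
- spring_rail (a joint): Steel rail 140 mm long, 10 mm high, under the long lip; face 57 mm along seat x at rest, sprung toward the short lip. Value: m pushed back, 0 at rest, 0.016 at its stop, 0.003 with the plate home; force 3.2 N plus 400 N/m. It must go back more than 8 mm for the plate's other edge to clear the short lip; then the spring slides the plate home.
- timer: bystander: flat grey-white lab timer, 60 x 66 x 18 mm; origin at the centre of its underside.
- petri_dish: bystander: closed round dish, 60 mm across, 13 mm high; origin at the centre of its underside.
- tape_roll: bystander: roll of tape lying flat, 65 mm across, 19 mm high; origin at the centre of its underside.
- beaker_100: bystander: glass beaker, 53 mm across, 68 mm high; origin at the centre of its underside.
- sample_pot0: bystander: squat pot with a screw lid, 68 mm across, 63 mm high; origin at the centre of its underside.
- buffer0: bystander: white bottle with a grey cap, 61 mm across, 133 mm high; origin at the centre of its underside.
- reagent_small: bystander: white bottle, 58 mm across, 119 mm high; origin at the centre of its underside.
Mind the look-alikes: they are no part of the job. Of the things that look like the part that bears plate_grip, take the one that is nearest to the robot's base at the start.

How it is judged:
At the end, for the whole second after the job is handed in: The plate lies fin up and flat (within 0.03 rad) on the well floor (fin middle 18 to 23.5 mm above it), its middle -3 to +2 mm along x and within 6 mm along y of the seat, so both long edges are under their lips, with the rail pressed 1 to 5.5 mm; box frame as given (x of plate_grip in the frame of seat between -0.003 and 0.002 m and y of plate_grip in the frame of seat between -0.006 and 0.006 m and z of plate_grip in the frame of seat between 0.018 and 0.0235 m and angle between the z axis of plate_grip and the z axis of seat, either way round below 0.03 rad and angle between plate_grip's own z axis and vertical below 0.1 rad and value of joint spring_rail between 0.001 and 0.0055 m); the robot touches nothing.
It fails at once if a bystander is moved more than 30 mm or tipped over (distance of any of timer, petri_dish, tape_roll, beaker_100, sample_pot0, buffer0, reagent_small from where it was at the start of the episode above 0.03 m or angle between any of timer, petri_dish, tape_roll, beaker_100, sample_pot0, buffer0, reagent_small's own z axis and vertical above 0.5 rad).
It also fails if it takes over 54 s, if anything falls off the work surface, if the arm or the gripper's body presses on something with over 40 N, if the wrist force passes 120 N, or if a joint passes its speed limit or range.

## Working session

There is one attempt and no reset: what is moved stays moved. The work goes in short steps, Python scripts to look and compute and a shell command to move; the robot and the scene stay as the last step left them, time stands still between calls to the robot, and variables do not carry over. Pictures are saved under pics/ and viewed, about 8 in all and at most 12, crops included, and the job is handed in when it is done.

```bash
mkdir -p pics; ls; python3 - <<'E'
from station import telemetry, camera, ctrl
import cv2,numpy as np
print(telemetry.get_obs(), ctrl.tip_reach)
for n in("scene","top"):
    c=camera(n); cv2.imwrite(f"pics/{n}0.png",c["pixels"][:,:,::-1]); np.savez(f"{n}0.npz",**c)
    print(n,c["fx"],c["cx"],c["cy"],c["rvec"],c["tvec"])
E
```

```text
pics
{'time_s': 0.0, 'qpos': array([-1.42502578e+00,  2.87149993e-01,  1.57815590e+00,  1.43466817e-05,
        1.27860485e+00, -1.50003299e-01]), 'joint_vel': array([-0.00229961,  0.0019019 ,  0.00019561,  0.00115993, -0.00105311,
       -0.0002487 ]), 'effort': array([-7.59283594e-04, -4.05980372e+01, -2.92626268e+01, -1.64332341e-04,
        5.87509901e-03,  4.19877551e-06]), 'eef_pos': array([ 0.19668308, -0.64502956,  0.22906906]), 'eef_rot': array([-3.10500926e+00, -4.62560816e-01, -2.92575803e-05]), 'ft_force': array([-0.96476492,  0.90327615, -0.84285899]), 'torque': array([ 0.01521407, -0.01697525, -0.02561883]), 'gripper_width': 0.08560427418069655} 0.022
scene 480.68697445406036 322.98619424080056 208.85061438978127 [ 1.14778152 -2.34575095  1.00633746] [0.27469168 0.39823065 1.29009962]
top 363.09495962478053 317.8508555700106 203.43895614717567 [ 2.19146378 -2.13114118  0.09694004] [-0.11759079  0.5837542   1.16495204]
```

View pics/top0.png

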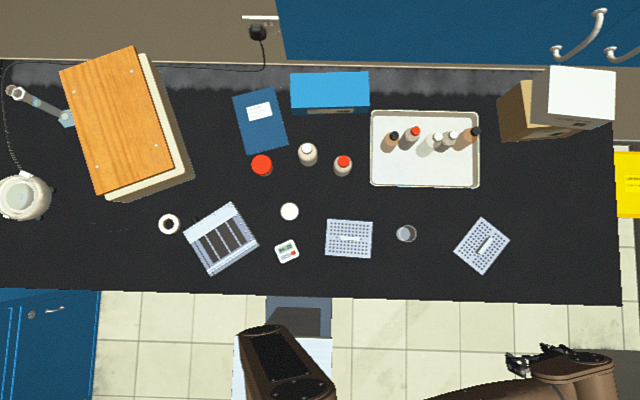

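View pics/scene0.png

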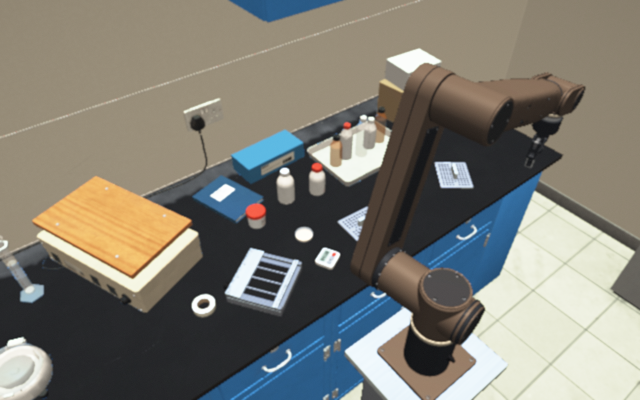

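The top view shows two plates with fins, at (349,238) and at (482,246). The box is at (221,238), with its broad light lip towards about (212,218). The base is at the bottom, near (290,350), so the plate at (349,238) should be the nearer one. I'll measure both and check a close crop.

```bash
cat > h.py <<'E'
import numpy as np,cv2
from scipy.spatial.transform import Rotation as R
def cloud(c):
    z=c["z_map"]; v,u=np.mgrid[:z.shape[0],:z.shape[1]]
    P=np.stack([(u-c["cx"])/c["fx"]*z,(v-c["cy"])/c["fy"]*z,z],-1)
    M=R.from_rotvec(c["rvec"]).as_matrix()
    W=(P-c["tvec"])@M; W[z==0]=np.nan
    return W
E
python3 - <<'E'
from h import *
c=dict(np.load("top0.npz")); W=cloud(c); 
a=c["pixels"][170:300,150:420,::-1]; cv2.imwrite("pics/crop0.png",cv2.resize(a,None,fx=2.9,fy=2.9,interpolation=cv2.INTER_CUBIC))
for n,(u,v,r) in dict(p1=(349,238,32),p2=(482,246,35),box=(221,238,45)).items():
    w=W[v-r:v+r,u-r:u+r].reshape(-1,3); 
    bins=np.histogram(w[:,2],np.arange(-.01,.08,.004)); print(n,bins[0])
    for lo,hi in((.003,.012),(.022,.04),(.04,.06)):
        s=w[(w[:,2]>lo)&(w[:,2]<hi)][:,:2]
        if len(s)>8:
            r_=cv2.minAreaRect(s.astype(np.float32)*1000); print(lo,hi,len(s),r_, s.mean(0),np.hypot(*s.mean(0)))
# table heights
for u,v in((300,270),(380,270),(180,260)):print(W[v,u])
E
```

```text
p1 [  11  344 1541 1174  839   89    6    0    0    0   15   45   16    1
    0    0    0    0    0    0    0    0]
0.003 0.012 1762 ((479.30792236328125, -206.53237915039062), (208.88900756835938, 210.7561492919922), 1.5707811117172241) [ 0.476283   -0.20429378] 0.5182484389888148
0.022 0.04 73 ((476.83056640625, -203.68199157714844), (61.90135955810547, 11.921860694885254), 87.15554809570312) [ 0.47667598 -0.20304657] 0.5181195798625284
p2 [  15  573 1988 1332  768   80    9    8    8   10   28   44   14    1
    0    0    0    0    0    0    0    0]
0.003 0.012 1767 ((464.68817138671875, -644.9986572265625), (227.39199829101562, 232.5819091796875), 89.09622955322266) [ 0.46370942 -0.64080941] 0.7909887048390045
0.022 0.04 102 ((464.8930358886719, -642.06982421875), (13.47220516204834, 64.86227416992188), 51.348567962646484) [ 0.46552614 -0.64043887] 0.7917553494106643
box [  15  574 2819 1394   79   14   23   38   67  573  973  197  177  441
  550  139    3    0    0    0    0    0]
0.003 0.012 848 ((468.3005676269531, 222.55862426757812), (296.5419006347656, 304.7768249511719), 1.7296969890594482) [0.47282746 0.22989159] 0.5257527466835339
0.022 0.04 1875 ((477.0820617675781, 230.8844451904297), (217.44808959960938, 201.7481689453125), 34.450809478759766) [0.45157296 0.20378512] 0.4954255914559976
0.04 0.06 1245 ((463.59014892578125, 211.6462860107422), (170.10556030273438, 183.4046173095703), 35.075286865234375) [0.48233732 0.22442661] 0.5319930413991584
[ 0.36719673 -0.04833128  0.00492318]
[ 0.37443097 -0.31263189 -0.00248179]
[0.38809603 0.35170291 0.00389508]
```

View pics/crop0.png

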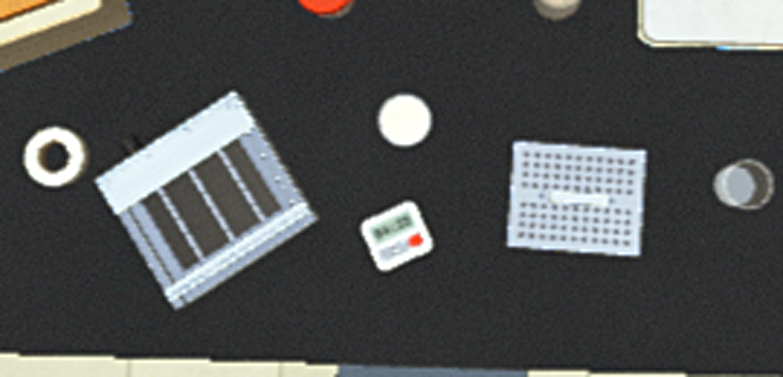

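The plate at top (349,238) is 0.518 m from the base and the one at (482,246) is 0.79 m away. I choose the nearer one: fin along world y, yaw about -3°. The box's long lip points towards +x+y at about 35°. I'll go above the plate and take a wrist view.

```bash
python3 -m pendant '[[0,[0,0,0],0.115],[0,[0,0,0],0.115],[0,[0,0,0],0.115],[0,[0.0215,-0.038,0],0],[0,[0.0215,-0.038,0],0]]' 25
python3 -m pendant '[[0,[0.0215,-0.038,0],0],[0,[0.0215,-0.038,0],0],[0,[0.0215,-0.038,0],0],[0,[0.0215,-0.038,0],0],[0,[0.0215,-0.038,0],0]]'
python3 -m pendant '[[0,[0.0215,-0.038,0],0],[0,[0.0215,-0.038,0],0],[0,[0.0215,-0.038,0],0],[0,[0.0215,-0.038,0],0],[0,[0.0215,-0.038,0],0]]'
python3 -m pendant '[[0,[0,0,0],0],[0,[0,0,0],0]]'
python3 - <<'E'
from station import telemetry, camera
import numpy as np,cv2
o=telemetry.get_obs(); c=camera("wrist"); cv2.imwrite("pics/w1.png",c["pixels"][:,:,::-1]); np.savez("w1.npz",pos=o["eef_pos"],rot=o["eef_rot"],**c)
print(c["mount"].round(4),c["fx"],c["fy"],c["cx"],c["cy"])
E
```

```text
time_s: 0.6
eef_pos: [0.2431, -0.5712, 0.2292]
eef_rot: [-3.139, 0.081, 0.0]
ft_force: [0.1, 0.1, 0.8]
gripper_width: 0.0856
time_s: 1.1
eef_pos: [0.3607, -0.3855, 0.2299]
eef_rot: [-3.14, 0.078, 0.0]
ft_force: [-0.7, -0.5, -0.3]
gripper_width: 0.0854
time_s: 1.6
eef_pos: [0.4773, -0.2011, 0.2301]
eef_rot: [-3.14, 0.077, 0.001]
ft_force: [0.4, -1.2, -1.1]
gripper_width: 0.085
time_s: 1.8
eef_pos: [0.477, -0.2019, 0.23]
eef_rot: [-3.141, 0.073, 0.002]
ft_force: [-0.1, 0.5, 0.3]
gripper_width: 0.0854
[[ 4.000e-04 -9.589e-01 -2.837e-01  7.270e-02]
 [ 1.000e+00  6.000e-04 -6.000e-04 -2.000e-04]
 [ 7.000e-04 -2.837e-01  9.589e-01 -1.432e-01]
 [ 0.000e+00  0.000e+00  0.000e+00  1.000e+00]] 309.70691628693146 309.70691628693146 320.41351785072527 202.7472933011216
```

View pics/w1.png

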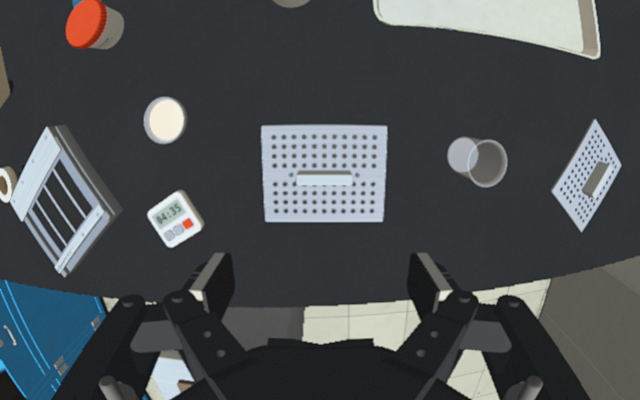

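The wrist view shows the chosen plate at (324,174), its fin at (324,179), the other plate at (587,175) and the box at (68,200). I'll measure the plate from the corners and the depth.

```bash
cat >> h.py <<'E'
def wcloud(c):
    z=c["z_map"]; v,u=np.mgrid[:z.shape[0],:z.shape[1]]
    x=(u-c["cx"])/c["fx"]; y=(v-c["cy"])/c["fy"]; th=np.hypot(x,y)+1e-9
    t=np.tan(th)/th
    P=np.stack([x*t*z,y*t*z,z],-1)
    T=P@c["mount"][:3,:3].T+c["mount"][:3,3]
    W=T@R.from_rotvec(c["rot"]).as_matrix().T+c["pos"]; W[(z==0)|(th>1.3)]=np.nan
    return W
E
python3 - <<'E'
from h import *
c=dict(np.load("w1.npz")); W=wcloud(c); g=c["pixels"].min(-1)
def rect(n,m):
    s=W[m][:,:2]; r=cv2.minAreaRect(s.astype(np.float32)*1000); print(n,m.sum(),np.round(r[0],1),np.round(r[1],1),round(r[2],2),'z',np.median(W[m][:,2]).round(4))
box=np.zeros(g.shape,bool); box[110:240,245:405]=1
m=box&(g>110)&(W[...,2]>-.01)&(W[...,2]<.02); rect('plate',m)
m=box&(W[...,2]>.025)&(W[...,2]<.05); rect('fin',m)
# edge-line fit of plate top left/right borders
for u,v in((324,240),(324,110),(240,180),(410,200)): print(W[v,u].round(4))
B=np.zeros(g.shape,bool); B[110:290,10:135]=1
m=B&(W[...,2]>.038)&(W[...,2]<.055); rect('boxtop',m)
E
```

```text
plate 10446 [ 475.4 -205.6] [154.2 123.2] 87.3 z 0.0057
fin 661 [ 476.9 -205.6] [65.  11.8] 87.39 z 0.0355
[ 0.3876 -0.2021 -0.0011]
[ 0.5537 -0.2093 -0.0009]
[ 4.736e-01 -9.990e-02 -2.000e-04]
[ 0.4374 -0.3155 -0.0005]
boxtop 3425 [463.4 208.8] [172.2 184.1] 34.47 z 0.0458
```

```bash
python3 -m pendant '[[0,[0,0.0036,0.04],0],[0,[0,0,0.04],0],[0,[0,0,0.04],0],[0,[0,0,0.04],0],[0,[0,0,0.025],0]]' 25
python3 -m pendant '[[0,[0,0,0.013],0],[0,[0,0,0],0]]'
python3 -m pendant '[[30,[0,0,0],0],[60,[0,0,0],0],[90,[0,0,0],0],[120,[0,0,0],0],[120,[0,0,0],0]]'
python3 -m pendant '[[120,[0,0,0],0],[120,[0,0,0],0]]'
```

```text
time_s: 2.35
eef_pos: [0.4742, -0.207, 0.0421]
eef_rot: [-3.138, 0.082, 0.006]
ft_force: [-1.1, 0.5, -0.5]
gripper_width: 0.0855
time_s: 2.55
eef_pos: [0.475, -0.2068, 0.0306]
eef_rot: [-3.138, 0.08, 0.006]
ft_force: [0.2, 1.0, 0.3]
gripper_width: 0.0853
time_s: 3.05
eef_pos: [0.4771, -0.2067, 0.0331]
eef_rot: [3.14, -0.077, 0.002]
ft_force: [0.1, 0.5, 0.1]
gripper_width: 0.0453
time_s: 3.25
eef_pos: [0.477, -0.2066, 0.0329]
eef_rot: [3.14, -0.077, 0.001]
ft_force: [0.3, 1.2, 2.7]
gripper_width: 0.0453
```

The opening went to 45 mm, below the 64 mm fin, so the fingers either passed over it or missed it. I'll look.

```bash
python3 - <<'E'
from station import telemetry, camera
import numpy as np,cv2
o=telemetry.get_obs(); c=camera("wrist"); cv2.imwrite("pics/w2.png",c["pixels"][:,:,::-1]); np.savez("w2.npz",pos=o["eef_pos"],rot=o["eef_rot"],**c)
E
```

```text
(no output)
```

View pics/w2.png

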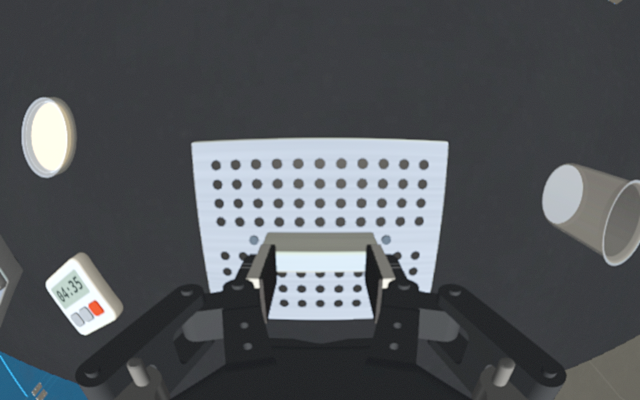

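The fin, centred near (320,250), is still inside, but the pads at (265,285) and (376,285) seem to lie above its top. I'll check the heights in the depth map.

```bash
python3 - <<'E'
from h import *
c=dict(np.load("w2.npz")); W=wcloud(c); Rm=R.from_rotvec(c["rot"]).as_matrix()
print(c["pos"])
for u,v in((320,242),(320,262),(268,252),(270,262),(270,275),(268,290),(266,310),(376,290),(372,262),(320,200),(320,310),(260,242)):
    print(u,v,W[v,u].round(4),'tool',((W[v,u]-c["pos"])@Rm).round(4))
m=(W[...,2]>.025)&(W[...,2]<.05); 
E
```

```text
[ 0.47702136 -0.20657345  0.03290961]
320 242 [ 0.4825 -0.2064  0.0231] tool [ 0.0054 -0.0005  0.0098]
320 262 [ 0.4767 -0.2061  0.0354] tool [-0.0003 -0.0005 -0.0025]
268 252 [ 0.4901 -0.1831  0.0497] tool [ 0.0119 -0.0241 -0.0168]
270 262 [ 0.4869 -0.1842  0.0535] tool [ 0.0088 -0.0228 -0.0206]
270 275 [ 0.4811 -0.1838  0.0552] tool [ 0.003  -0.023  -0.0222]
268 290 [ 0.4783 -0.1838  0.0635] tool [ 0.0002 -0.0228 -0.0306]
266 310 [ 0.4737 -0.1836  0.072 ] tool [-0.0044 -0.0227 -0.0391]
376 290 [ 0.4806 -0.229   0.0705] tool [ 0.0047  0.0223 -0.0376]
372 262 [ 0.4865 -0.2293  0.0569] tool [ 0.0105  0.0222 -0.024 ]
320 200 [ 0.501  -0.2072  0.0059] tool [ 0.024  -0.0005  0.027 ]
320 310 [ 0.4255 -0.2035  0.0069] tool [-0.0516 -0.0005  0.026 ]
260 242 [ 0.4762 -0.1695  0.0056] tool [-0.0026 -0.037   0.0273]
```

```bash
python3 - <<'E'
from h import *
for n in("w1","w2"):
    c=dict(np.load(n+".npz")); W=wcloud(c); Rm=R.from_rotvec(c["rot"]).as_matrix(); T=(W-c["pos"])@Rm
    m=(np.abs(T[...,0])<.03)&(np.abs(T[...,1])<.07)&(T[...,2]>-.09)&(T[...,2]<(.06 if n=="w1" else -.004))
    for s in(-1,1):
        q=T[m&(np.sign(T[...,1])==s)]
        i=np.argsort(-q[:,2])[:400:50]; print(n,s,len(q)); print(q[i].round(4))
E
```

```text
w1 -1 12576
[[ 0.0031 -0.0433 -0.013 ]
 [ 0.0111 -0.0435 -0.0162]
 [-0.0004 -0.043  -0.0177]
 [-0.0087 -0.0432 -0.0191]
 [-0.0056 -0.0429 -0.0204]
 [ 0.0118 -0.0482 -0.0214]
 [ 0.0075 -0.0427 -0.0224]
 [ 0.0116 -0.0437 -0.0235]]
w1 1 12578
[[ 0.0033  0.0428 -0.0132]
 [ 0.0091  0.0423 -0.0162]
 [ 0.0118  0.044  -0.0177]
 [-0.0041  0.0422 -0.019 ]
 [-0.0051  0.0425 -0.0201]
 [ 0.01    0.0423 -0.0212]
 [ 0.0071  0.0423 -0.0225]
 [ 0.011   0.0444 -0.0233]]
w2 -1 13625
[[ 0.0037 -0.016  -0.004 ]
 [ 0.0099 -0.0228 -0.0069]
 [ 0.0006 -0.0231 -0.0091]
 [ 0.0111 -0.0261 -0.0106]
 [ 0.0078 -0.031  -0.0117]
 [ 0.0108 -0.0229 -0.0132]
 [ 0.0113 -0.0255 -0.0144]
 [ 0.0038 -0.0229 -0.0162]]
w2 1 13549
[[ 0.0015  0.0146 -0.004 ]
 [ 0.0063  0.0226 -0.0072]
 [ 0.0116  0.0254 -0.0093]
 [ 0.0077  0.0334 -0.0105]
 [ 0.0049  0.0225 -0.0119]
 [ 0.011   0.0224 -0.0136]
 [ 0.0072  0.0316 -0.0148]
 [ 0.0102  0.0225 -0.0163]]
```

Measured, the fingertips are about 13 mm behind the reported TCP when open and about 7 mm behind at 45 mm. That contradicts the stated 22 mm ahead, and it explains why the pads closed above the fin. I'll go by the measured offset: open, then descend a further ~32 mm in steps, watching the force.

```bash
python3 -m pendant '[[0,[0,0,0],0],[0,[0,0,0],0],[0,[0,0,0],0],[0,[0,0,0],0],[0,[0,0,0],0]]' 25
python3 -m pendant '[[0,[0,-0.001,0.01],0],[0,[0,0,0.01],0],[0,[0,0,0.007],0],[0,[0,0,0],0],[0,[0,0,0],0]]'
python3 -m pendant '[[0,[0,0,0.003],0],[0,[0,0,0],0]]'
python3 - <<'E'
from station import telemetry, camera
from h import *
o=telemetry.get_obs(); c=camera("wrist"); c["pos"],c["rot"]=o["eef_pos"],o["eef_rot"]
W=wcloud(c); T=(W-c["pos"])@R.from_rotvec(c["rot"]).as_matrix()
print(o["eef_pos"],o["ft_force"])
for s in(-1,1):
    m=(abs(T[...,0])<.012)&(s*T[...,1]>.0405)&(s*T[...,1]<.0455)&(T[...,2]<0); print(s,np.sort(W[m][:,2])[:60:10])
E
```

```text
time_s: 3.8
eef_pos: [0.4766, -0.2064, 0.0323]
eef_rot: [-3.141, 0.077, 0.0]
ft_force: [0.0, -0.4, 1.0]
gripper_width: 0.0852
time_s: 4.3
eef_pos: [0.4765, -0.2053, 0.0049]
eef_rot: [-3.14, 0.077, 0.001]
ft_force: [0.0, 0.2, 0.2]
gripper_width: 0.0854
time_s: 4.5
eef_pos: [0.4768, -0.2055, 0.0024]
eef_rot: [3.141, -0.077, 0.0]
ft_force: [0.3, 0.8, -0.0]
gripper_width: 0.0856
[ 0.47681549 -0.20553313  0.00238233] [ 0.28083901  0.78937921 -0.02080551]
-1 [0.0040952  0.00471597 0.00494337 0.00504889 0.00517707 0.00523301]
1 [0.00427528 0.00451264 0.00471488 0.00497459 0.00505186 0.00513318]
```

```bash
python3 -m pendant '[[90,[0,0,0],0],[90,[0,0,0],0],[90,[0,0,0],0],[90,[0,0,0],0],[90,[0,0,0],0]]' 30
python3 -m pendant '[[90,[0,0,-0.02],0],[90,[0,0,-0.03],0],[90,[0,0,-0.03],0],[90,[0,0,-0.03],0],[90,[0,0,0],0]]'
```

```text
time_s: 5.05
eef_pos: [0.4772, -0.2058, 0.0029]
eef_rot: [3.14, -0.077, 0.001]
ft_force: [-0.6, -0.6, 3.1]
gripper_width: 0.0635
time_s: 5.55
eef_pos: [0.4789, -0.2068, 0.1159]
eef_rot: [3.136, -0.077, 0.01]
ft_force: [1.7, -0.8, -3.5]
gripper_width: 0.0633
```

The fin is gripped at 63.5 mm and the weight shows in the force. Next I carry it towards the box, turn, and view the box from the side.

```bash
python3 -m pendant '[[90,[0.008,-0.018,-0.009],0],[90,[0.0195,-0.0405,-0.009],0],[90,[0.0195,-0.0405,-0.009],0],[90,[0.0195,-0.0405,-0.009],0],[90,[0.0195,-0.0405,-0.009],0]]'
python3 -m pendant '[[90,[0.0195,-0.0405,-0.009],0],[90,[0,0,0],-0.13],[90,[0,0,0],-0.13],[90,[0,0,0],-0.13],[90,[0,0,0],-0.13]]'
python3 -m pendant '[[90,[0,0,0],-0.13],[90,[0,0,0],0],[90,[0,0,0],0]]'
python3 - <<'E'
from station import telemetry, camera
import numpy as np,cv2
o=telemetry.get_obs(); c=camera("wrist"); cv2.imwrite("pics/w3.png",c["pixels"][:,:,::-1]); np.savez("w3.npz",pos=o["eef_pos"],rot=o["eef_rot"],**c)
E
```

```text
time_s: 6.05
eef_pos: [0.5704, -0.028, 0.1542]
eef_rot: [-3.14, 0.078, 0.008]
ft_force: [0.8, -0.9, -3.6]
gripper_width: 0.0632
time_s: 6.55
eef_pos: [0.5912, 0.0101, 0.1624]
eef_rot: [-3.051, -0.741, 0.008]
ft_force: [0.4, -0.1, -3.9]
gripper_width: 0.0633
time_s: 6.85
eef_pos: [0.5918, 0.0097, 0.1639]
eef_rot: [-3.0, -0.925, 0.006]
ft_force: [-0.3, 0.6, -3.8]
gripper_width: 0.0634
```

View pics/w3.png

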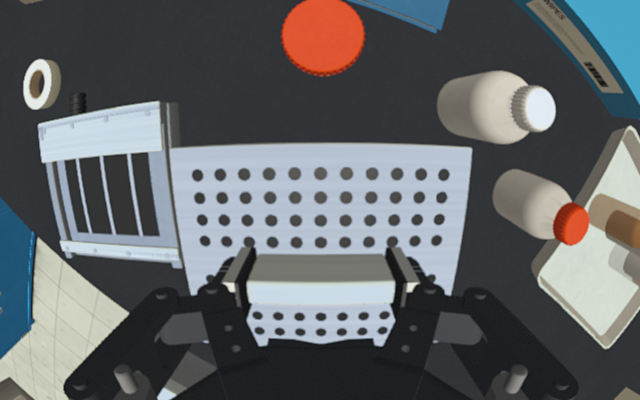

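The box is on the left: long lip at (100,130), short lip at (120,253), both clearly visible. The held plate hangs level in the middle. I'll fit the box frame from the edges.

```bash
cat > fit.py <<'E'
from h import *
import sys
def fit(W,name,g):
    o=np.array([.4585,.2055]); ph=np.radians(34.5)
    for it in range(3):
        ex=np.array([np.cos(ph),np.sin(ph)]); ey=np.array([-ex[1],ex[0]])
        d=W[...,:2]-o; X=d@ex; Y=d@ey; Z=W[...,2]
        top=(Z>.0405)&(Z<.053)&(abs(X)<.11)&(abs(Y)<.11)
        ys=np.arange(-.07,.071,.01); L=[];S=[];O=[];Q=[]
        for y in ys:
            s=top&(abs(Y-y)<.005); a=X[s&(X>.02)]; b=X[s&(X<-.03)]
            L.append(np.percentile(a,2) if len(a)>10 else np.nan); S.append(np.percentile(b,98) if len(b)>5 else np.nan)
            O.append(np.percentile(a,98) if len(a)>10 else np.nan); Q.append(np.percentile(b,2) if len(b)>5 else np.nan)
        L,S,O,Q=map(np.array,(L,S,O,Q))
        def line(v): 
            k=np.isfinite(v); 
            return np.polyfit(ys[k],v[k],1) if k.sum()>3 else (np.nan,np.nan)
        lL,lS,lO,lQ=map(line,(L,S,O,Q))
        lip=top&(X>.05)&(X<.085); yy=[np.percentile(Y[lip&(abs(X-x)<.004)],p) for p in(1,99) for x in(.055,.065,.075)]
        print(name,'phi',np.degrees(ph).round(2),'lip free',np.round(lL,4),'short free',np.round(lS,4),'outer',np.round(lO,4),np.round(lQ,4),'lip y',np.round(yy,4),'z',np.median(Z[lip]).round(4))
        sl=np.nanmean([lL[0],lO[0]]); ph-=sl
        cx=np.nanmean([lL[1]-.045,lO[1]-.091,lS[1]+.055]); cy=(np.mean(yy[:3])+np.mean(yy[3:]))/2
        o=o+ex*cx+ey*cy
    print(name,'seat',o.round(4),np.degrees(ph).round(2))
if __name__=="__main__":
    for n in("w1","w3"): c=dict(np.load(n+".npz")); fit(wcloud(c),n,None)
    c=dict(np.load("top0.npz")); fit(cloud(c),"top",None)
E
python3 fit.py; python3 -c "
from station import telemetry as t;import numpy as np
o=t.get_obs();r=o['eef_rot'];print(o['eef_pos'],np.degrees(2*np.arctan2(r[1],r[0])))"
```

```text
w1 phi 34.5 lip free [-0.0012  0.0453] short free [-0.0039 -0.0555] outer [-0.0044  0.0895] [-0.0055 -0.0688] lip y [-0.0899 -0.09   -0.0899  0.0876  0.0886  0.0879] z 0.047
w1 phi 34.66 lip free [0.0015 0.0459] short free [-0.0009 -0.055 ] outer [-0.0026  0.0901] [-0.0031 -0.0682] lip y [-0.0891 -0.0888 -0.0892  0.0884  0.0886  0.0879] z 0.047
w1 phi 34.69 lip free [0.0018 0.0459] short free [-0.0003 -0.055 ] outer [-0.0042  0.0901] [-0.0025 -0.0681] lip y [-0.0888 -0.0884 -0.0889  0.0888  0.0889  0.0882] z 0.047
w1 seat [0.4588 0.2041] 34.76
w3 phi 34.5 lip free [-0.0065  0.0465] short free [-0.0038 -0.0544] outer [-0.0053  0.0903] [-0.0062 -0.0679] lip y [-0.0897 -0.0896 -0.0898  0.0877  0.0879  0.0885] z 0.0468
w3 phi 34.84 lip free [-0.0001  0.0461] short free [ 0.0028 -0.0548] outer [0.0011 0.0898] [-0.0004 -0.0684] lip y [-0.0892 -0.0892 -0.0893  0.0882  0.0888  0.0889] z 0.0468
w3 phi 34.81 lip free [-0.0015  0.046 ] short free [ 0.0016 -0.0549] outer [0.0012 0.0898] [-0.0012 -0.0684] lip y [-0.0888 -0.0889 -0.089   0.0885  0.0887  0.0892] z 0.0468
w3 seat [0.4595 0.2048] 34.82
top phi 34.5 lip free [-0.0046  0.0473] short free [-0.0042 -0.0545] outer [0.0006 0.0906] [-0.0011 -0.0671] lip y [-0.0874 -0.0863 -0.0874  0.0894  0.0905  0.0919] z 0.0479
top phi 34.61 lip free [-0.0007  0.0466] short free [-0.0035 -0.0553] outer [0.0039 0.0897] [-0.003  -0.0679] lip y [-0.0892 -0.0882 -0.0893  0.0877  0.0886  0.0878] z 0.0479
top phi 34.52 lip free [-0.0026  0.0466] short free [-0.0049 -0.0554] outer [0.0026 0.0897] [-0.0018 -0.0678] lip y [-0.0886 -0.0876 -0.0888  0.0882  0.0892  0.0883] z 0.0479
top seat [0.4583 0.2071] 34.52
[0.59210409 0.00966355 0.16450097] -325.7166087820981
```

The two wrist fits agree: seat ≈ (0.459, 0.205), lip direction 34.8°. The top camera is 2–3 mm off, and I trust the wrist, since it also measured the plate. Because moves can only turn about tool z, I'll tilt the plate by pressing it on the short wall's top corner so that it pivots in the grip.

```bash
cat > b.py <<'E'
from station import telemetry
import numpy as np
o=telemetry.get_obs(); p=o["eef_pos"]; r=o["eef_rot"]; ph=np.radians(34.8)
d=p[:2]-[.4591,.2047]; h=2*np.arctan2(r[1],r[0]); h=(h+np.pi)%(2*np.pi)-np.pi
f=o["ft_force"]; c,s=np.cos(ph),np.sin(ph)
print("t %.2f box mm x %.1f y %.1f underside-level z %.1f  heading err(rad) %.4f  F box x %.1f y %.1f z %.1f w %.4f"%(o["time_s"],1e3*(d[0]*c+d[1]*s),1e3*(-d[0]*s+d[1]*c),1e3*(p[2]-.033),h-ph,f[0]*c+f[1]*s,-f[0]*s+f[1]*c,f[2],o["gripper_width"]))
E
python3 -m pendant '[[90,[-0.0026,-0.035,0],-0.009],[90,[-0.0026,-0.04,0],0],[90,[-0.0026,-0.04,0],0],[90,[-0.0026,-0.04,0],0],[90,[-0.0026,-0.04,0],0]]' 20
python3 -m pendant '[[90,[-0.0026,-0.04,0],0],[90,[0,0,0.03],0],[90,[0,0,0.03],0],[90,[0,0,0.02],0],[90,[0,0,0],0]]'
python3 -m pendant '[[90,[0,0,0],0],[90,[0,0,0],0]]'; python3 b.py
```

```text
time_s: 7.4
eef_pos: [0.4696, 0.1631, 0.166]
eef_rot: [-2.998, -0.939, 0.0]
ft_force: [0.5, 0.2, -4.2]
gripper_width: 0.0632
time_s: 7.9
eef_pos: [0.4426, 0.1929, 0.0828]
eef_rot: [-2.996, -0.941, 0.013]
ft_force: [-0.4, 0.2, -3.5]
gripper_width: 0.0636
time_s: 8.1
eef_pos: [0.4472, 0.1936, 0.088]
eef_rot: [2.997, 0.942, 0.005]
ft_force: [0.7, 0.2, -3.3]
gripper_width: 0.0632
t 8.10 box mm x -16.1 y -2.3 underside-level z 55.0  heading err(rad) 0.0016  F box x 0.7 y -0.2 z -3.3 w 0.0632
```

```bash
python3 -m pendant '[[90,[-0.002,-0.0023,0.02],0],[90,[0,0,0.013],0],[90,[0,0,0],0],[90,[0,0,0],0]]'; python3 b.py
python3 - <<'E'
from station import telemetry, camera
import numpy as np,cv2
o=telemetry.get_obs(); c=camera("wrist"); cv2.imwrite("pics/w4.png",c["pixels"][:,:,::-1]); np.savez("w4.npz",pos=o["eef_pos"],rot=o["eef_rot"],**c)
E
```

```text
time_s: 8.5
eef_pos: [0.4432, 0.1942, 0.0538]
eef_rot: [2.997, 0.943, 0.0]
ft_force: [-0.4, 1.4, -4.1]
gripper_width: 0.063
t 8.50 box mm x -19.0 y 0.4 underside-level z 20.8  heading err(rad) 0.0022  F box x 0.4 y 1.3 z -4.1 w 0.0630
```

View pics/w4.png

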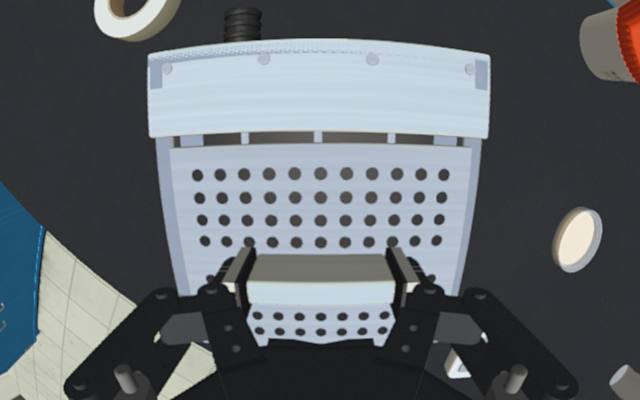

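The plate, leading edge at v≈146 from (170,148) to (472,148), sits just short of the lip's free edge at v≈137 and is centred sideways. A quick numeric check before pressing.

```bash
python3 - <<'E'
from h import *
c=dict(np.load("w4.npz")); W=wcloud(c); ph=np.radians(34.8); ex=np.array([np.cos(ph),np.sin(ph)]); ey=np.array([-ex[1],ex[0]])
d=W[...,:2]-[.4591,.2047]; X,Y,Z=d@ex,d@ey,W[...,2]-.03
for u in(200,240,280,360,400,440):
    col=[(v,X[v,u],Z[v,u]) for v in range(40,175)]
    lip=[x for v,x,z in col if .013<z<.02 and v<142]; pl=[x for v,x,z in col if .02<z<.032 and v>140]
    print(u,'lip %.4f %.4f plate edge %.4f'%(min(lip),max(lip),max(pl)))
for v in(80,100,120):
    m=(Z[v]>.013)&(Z[v]<.02)&(abs(Y[v])<.11); print('lip y',Y[v][m].min().round(4),Y[v][m].max().round(4))
for v in(160,190,220):
    m=(Z[v]>.018)&(Z[v]<.032)&(abs(Y[v])<.11); print('plate y',Y[v][m].min().round(4),Y[v][m].max().round(4), np.median(Z[v][m]))
E
```

```text
200 lip 0.0460 0.0913 plate edge 0.0402
240 lip 0.0454 0.0910 plate edge 0.0403
280 lip 0.0454 0.0906 plate edge 0.0405
360 lip 0.0455 0.0908 plate edge 0.0406
400 lip 0.0457 0.0916 plate edge 0.0407
440 lip 0.0458 0.0902 plate edge 0.0408
lip y -0.0886 0.0923
lip y -0.0887 0.0918
lip y -0.0879 0.0922
plate y -0.074 0.0742 0.026532236663257738
plate y -0.0739 0.0741 0.02654679644152682
plate y -0.074 0.0754 0.026603658845944636
```

```bash
python3 -m pendant '[[90,[0,-0.001,0.005],0],[90,[0,0,0.002],0],[90,[0,0,0.001],0],[90,[0,0,0.001],0],[90,[0,0,0],0]]'; python3 b.py
python3 -m pendant '[[90,[0.001,0,0.001],0],[90,[0,0,0.001],0],[90,[0.001,0,0.001],0],[90,[0,0,0],0]]'; python3 b.py
```

```text
time_s: 9.05
eef_pos: [0.4432, 0.1955, 0.0459]
eef_rot: [-2.996, -0.943, -0.002]
ft_force: [-1.2, 0.7, 3.9]
gripper_width: 0.0631
t 9.05 box mm x -18.3 y 1.5 underside-level z 12.9  heading err(rad) 0.0023  F box x -0.6 y 1.3 z 3.9 w 0.0631
time_s: 9.45
eef_pos: [0.4449, 0.1967, 0.0429]
eef_rot: [-2.996, -0.943, -0.002]
ft_force: [-2.3, 1.7, 4.5]
gripper_width: 0.0635
t 9.45 box mm x -16.2 y 1.5 underside-level z 9.9  heading err(rad) 0.0024  F box x -0.9 y 2.7 z 4.5 w 0.0635
```

```bash
cat > tilt.py <<'E'
from station import telemetry, camera
from h import *
import sys
o=telemetry.get_obs(); c=camera("wrist"); c["pos"],c["rot"]=o["eef_pos"],o["eef_rot"]
if len(sys.argv)>1: cv2.imwrite(sys.argv[1],c["pixels"][:,:,::-1])
W=wcloud(c); ph=np.radians(34.8); ex=np.array([np.cos(ph),np.sin(ph)]); ey=np.array([-ex[1],ex[0]])
d=W[...,:2]-[.4591,.2047]; X,Y,Z=d@ex,d@ey,W[...,2]-.03
m=(abs(Y)<.06)&(X>-.09)&(X<.0445)&(abs(Z-.015)<.03)
# robust plane on plate top (holes rejected by iteration), pixels above the fin
m[:140]=False; m[235:]=False; m[:, :190]=False; m[:,450:]=False
A=np.c_[X[m],Y[m],np.ones(m.sum())]; z=Z[m]; k=np.ones(len(z),bool)
for i in range(15):
    s=np.linalg.lstsq(A[k],z[k],rcond=None)[0]; r=z-A@s; k=(r>-.002)&(r<.004)if i>3 else r>np.median(r)-.004
g=(abs(Y)<.03)&(X<.04)&(X>-.06)&(Z>.032)&(Z<.062); g[:230]=False; g[300:]=False; g[:,:260]=False; g[:,380:]=False
print("slope x %.2f deg y %.2f deg; n %d/%d; plate top z at x=20,45: %.1f %.1f mm; y mid %s"%(*np.degrees(np.arctan(s[:2])),k.sum(),len(k),1e3*(s[2]+.02*s[0]),1e3*(s[2]+.045*s[0]),''))
E
python3 -m pendant '[[90,[0.001,0,0.001],0],[90,[0,0,0.001],0],[90,[0,0,0],0]]'; python3 b.py; python3 tilt.py
```

```text
time_s: 9.75
eef_pos: [0.446, 0.1974, 0.0409]
eef_rot: [-2.996, -0.943, -0.003]
ft_force: [-1.2, 1.6, 6.0]
gripper_width: 0.0635
t 9.75 box mm x -15.0 y 1.5 underside-level z 7.9  heading err(rad) 0.0024  F box x -0.1 y 2.0 z 6.0 w 0.0635
slope x -8.44 deg y 0.04 deg; n 19623/21554; plate top z at x=20,45: 8.8 5.1 mm; y mid
```

Pivoting works: 8.4° tilt, leading edge at floor level and well under the lip. I'll lift 1 mm and slide under the long lip.

```bash
python3 -m pendant '[[90,[0,0,-0.001],0],[90,[0.004,0,0],0],[90,[0.004,0,0],0],[90,[0.004,0,0],0],[90,[0,0,0],0]]'; python3 b.py
python3 -m pendant '[[90,[0.003,0,0],0],[90,[0.002,0,0],0],[90,[0.002,0,0],0],[90,[0,0,0],0]]'; python3 b.py; python3 tilt.py
```

```text
time_s: 10.3
eef_pos: [0.4554, 0.2039, 0.0401]
eef_rot: [-2.997, -0.943, -0.002]
ft_force: [1.6, 0.5, -1.1]
gripper_width: 0.0635
t 10.30 box mm x -3.5 y 1.5 underside-level z 7.1  heading err(rad) 0.0023  F box x 1.5 y -0.5 z -1.1 w 0.0635
time_s: 10.7
eef_pos: [0.4598, 0.2073, 0.0402]
eef_rot: [2.997, 0.942, -0.004]
ft_force: [-3.6, -2.7, 2.0]
gripper_width: 0.0634
t 10.70 box mm x 2.1 y 1.8 underside-level z 7.2  heading err(rad) 0.0019  F box x -4.5 y -0.2 z 2.0 w 0.0634
slope x -7.69 deg y 0.06 deg; n 12910/12917; plate top z at x=20,45: 10.8 7.4 mm; y mid
```

```bash
python3 -m pendant '[[90,[0.003,0,0],0],[90,[0.003,0,0],0],[90,[0.002,0,0],0],[90,[0.002,0,0],0],[90,[0,0,0],0]]'; python3 b.py; python3 tilt.py pics/w5.png
```

```text
time_s: 11.25
eef_pos: [0.4669, 0.2123, 0.0402]
eef_rot: [2.996, 0.942, -0.009]
ft_force: [-8.4, -5.7, 6.2]
gripper_width: 0.0632
t 11.25 box mm x 10.7 y 1.8 underside-level z 7.2  heading err(rad) 0.0016  F box x -10.2 y 0.1 z 6.2 w 0.0632
slope x -7.49 deg y 0.07 deg; n 8683/8689; plate top z at x=20,45: 11.9 8.6 mm; y mid
```

View pics/w5.png

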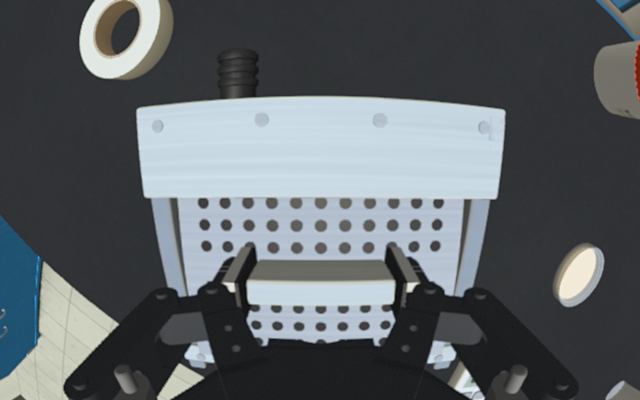

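The plate is tucked under the lip with the rail pushed back about 10 mm, by reckoning and by force. Now I lower the rear edge, easing back slightly as it levels.

```bash
python3 -m pendant '[[90,[0.001,0,0],0],[90,[0,0,0.0015],0],[90,[-0.0005,0,0.0015],0],[90,[-0.0005,0,0.001],0],[90,[0,0,0],0]]' 30; python3 b.py; python3 tilt.py
python3 -m pendant '[[90,[-0.0005,0,0.001],0],[90,[-0.0005,0,0.001],0],[90,[-0.0005,0,0.001],0],[90,[0,0,0],0]]'; python3 b.py; python3 tilt.py
```

```text
time_s: 11.8
eef_pos: [0.4665, 0.2123, 0.0363]
eef_rot: [2.995, 0.945, -0.01]
ft_force: [-8.8, -6.3, 7.1]
gripper_width: 0.0635
t 11.80 box mm x 10.4 y 2.0 underside-level z 3.3  heading err(rad) 0.0036  F box x -10.8 y -0.2 z 7.1 w 0.0635
slope x -3.75 deg y 0.03 deg; n 8251/8256; plate top z at x=20,45: 8.9 7.3 mm; y mid 
time_s: 12.25
eef_pos: [0.4657, 0.2117, 0.0333]
eef_rot: [2.996, 0.944, -0.008]
ft_force: [-7.5, -4.9, 6.8]
gripper_width: 0.0633
t 12.25 box mm x 9.5 y 2.0 underside-level z 0.3  heading err(rad) 0.0033  F box x -8.9 y 0.3 z 6.8 w 0.0633
slope x -0.95 deg y 0.05 deg; n 8439/8445; plate top z at x=20,45: 6.7 6.3 mm; y mid
```

```bash
python3 -m pendant '[[90,[0,0,0.001],0],[90,[0,0,0.0005],0],[90,[0,0,0],0]]'; python3 b.py; python3 tilt.py
python3 -m pendant '[[90,[-0.002,0,0],0],[90,[-0.002,0,0],0],[90,[-0.002,0,0],0],[90,[-0.002,0,0],0],[90,[0,0,0],0]]'; python3 b.py; python3 tilt.py
```

```text
time_s: 12.6
eef_pos: [0.4654, 0.2115, 0.0319]
eef_rot: [2.995, 0.945, -0.01]
ft_force: [-8.2, -6.1, 8.5]
gripper_width: 0.0633
t 12.60 box mm x 9.0 y 2.0 underside-level z -1.1  heading err(rad) 0.0037  F box x -10.2 y -0.3 z 8.5 w 0.0633
slope x 0.37 deg y 0.02 deg; n 8474/8480; plate top z at x=20,45: 5.7 5.8 mm; y mid 
time_s: 13.15
eef_pos: [0.4605, 0.2081, 0.032]
eef_rot: [-2.996, -0.943, 0.001]
ft_force: [-3.1, 1.2, 2.8]
gripper_width: 0.0633
t 13.15 box mm x 3.1 y 2.0 underside-level z -1.0  heading err(rad) 0.0023  F box x -1.8 y 2.8 z 2.8 w 0.0633
slope x 0.06 deg y 0.04 deg; n 11810/11812; plate top z at x=20,45: 5.8 5.8 mm; y mid
```

```bash
python3 -m pendant '[[90,[-0.001,0,0],0],[90,[-0.001,0,0],0],[60,[0,0,0],0],[30,[0,0,0],0],[0,[0,0,0],0]]'; python3 b.py
python3 -m pendant '[[0,[0,0,0],0],[0,[0,0,0],0],[0,[0,0,-0.01],0],[0,[0,0,-0.03],0],[0,[0,0,-0.04],0]]'
python3 -m pendant '[[0,[-0.01,0,-0.04],0],[0,[-0.01,0,-0.04],0],[0,[0,0,-0.02],0],[0,[0,0,0],0],[0,[0,0,0],0]]'
python3 - <<'E'
from station import telemetry, camera
from h import *
o=telemetry.get_obs(); c=camera("wrist"); c["pos"],c["rot"]=o["eef_pos"],o["eef_rot"]
cv2.imwrite("pics/w6.png",c["pixels"][:,:,::-1]); np.savez("w6.npz",**c)
E
```

```text
time_s: 13.7
eef_pos: [0.4597, 0.2064, 0.0321]
eef_rot: [2.996, 0.943, 0.001]
ft_force: [1.0, 0.0, -0.0]
gripper_width: 0.0852
t 13.70 box mm x 1.5 y 1.1 underside-level z -0.9  heading err(rad) 0.0026  F box x 0.9 y -0.6 z -0.0 w 0.0852
time_s: 14.2
eef_pos: [0.4575, 0.2063, 0.1114]
eef_rot: [-2.996, -0.943, 0.007]
ft_force: [1.8, 0.2, -1.1]
gripper_width: 0.0855
time_s: 14.7
eef_pos: [0.4427, 0.1952, 0.2121]
eef_rot: [2.997, 0.943, 0.001]
ft_force: [0.3, -0.2, -0.3]
gripper_width: 0.0853
```

View pics/w6.png

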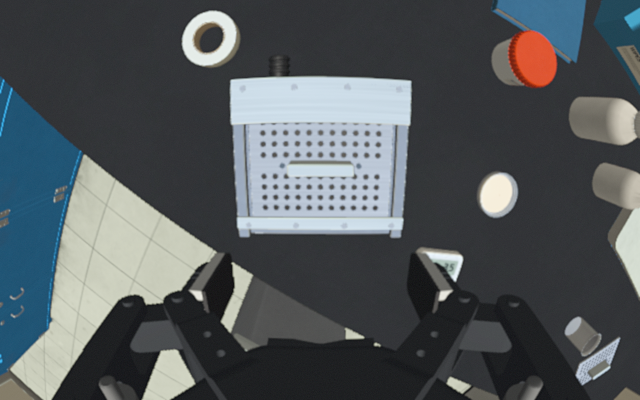

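The plate sits flat under both lips: fin at (320,168), long lip edge at v≈124, short lip edge at v≈218. Final numeric check of position, height and tilt.

```bash
python3 - <<'E'
from h import *
from fit import fit
c=dict(np.load("w6.npz")); W=wcloud(c); fit(W,"w6",None)
ph=np.radians(34.8); ex=np.array([np.cos(ph),np.sin(ph)]); ey=np.array([-ex[1],ex[0]])
d=W[...,:2]-[.4591,.2047]; X,Y,Z=d@ex,d@ey,W[...,2]-.03
f=(Z>.03)&(Z<.042)&(abs(X)<.03)&(abs(Y)<.05); r=cv2.minAreaRect(np.c_[X[f],Y[f]].astype(np.float32)*1000); print('fin',r,'top z',np.median(Z[f]))
m=(abs(Y)<.065)&(X>-.048)&(X<.04)&(Z>.002)&(Z<.012); A=np.c_[X[m],Y[m],np.ones(m.sum())]; s=np.linalg.lstsq(A,Z[m],rcond=None)[0]; print('plate plane',s)
for x0,x1,n in((.03,.06,'lip'),(-.07,-.045,'short')):
    q=(Z>.0115)&(Z<.02)&(X>x0)&(X<x1)&(abs(Y)<.06); print(n,np.percentile(X[q],[1,99]))
E
```

```text
w6 phi 34.5 lip free [0.0057 0.0464] short free [ 0.0009 -0.0547] outer [0.0008 0.0905] [-0.0079 -0.068 ] lip y [-0.0875 -0.087  -0.0874  0.0898  0.09    0.09  ] z 0.0468
w6 phi 34.31 lip free [0.0011 0.046 ] short free [-0.0021 -0.0551] outer [-0.0024  0.09  ] [-0.0115 -0.0684] lip y [-0.0888 -0.088  -0.0885  0.0887  0.0888  0.0891] z 0.0467
w6 phi 34.35 lip free [0.0018 0.0461] short free [-0.0013 -0.055 ] outer [-0.    0.09] [-0.0109 -0.0684] lip y [-0.0891 -0.0882 -0.0887  0.0879  0.0886  0.0888] z 0.0467
w6 seat [0.458  0.2069] 34.3
fin ((0.9254026412963867, 1.858621597290039), (63.25889587402344, 12.437833786010742), 89.97821044921875) top z 0.03555444108765307
plate plane [0.00325368 0.00062297 0.00591695]
lip [0.04532181 0.05989997]
short [-0.06824285 -0.05452198]
```

```bash
python3 -c "
from station import ctrl; print(ctrl.sign_off())"
```

```text
the job is handed in; nothing more can be done
None
```

The filter plate is back in the well, fin up and flat under both lips. I let go, moved the arm clear and handed in at about 15 s of robot time. `ctrl.sign_off()` gives no verdict, so the figures below are my own checks.

**What I did:** I took the finned plate nearest the base (0.52 m away, the look-alike was at 0.79 m) by the ends of its fin. I tilted it about 8° in the grip by pressing it on the short wall's top edge. Then I slid it under the long lip, pushed the rail back about 10 mm by my reckoning, pressed the rear edge down past the short lip and eased it back with the spring.

**Last checks from the wrist camera:**

| Check | Measured | Limit |
|---|---|---|
| Fin middle along x | about +0.5 mm | -3 to +2 mm |
| Fin middle along y | about -0.5 mm, against a box fit made in the same picture | ±6 mm |
| Fin top above the floor | 35.6 mm, so fin middle about 20.6 mm | 18 to 23.5 mm |
| Tilt | about 0.003 rad | 0.03 rad |
| Rail pressed | about 3.5 mm, worked out from the plate's position and not read directly | 1 to 5.5 mm |

In the last picture the bystanders in view were standing, and I never noticed touching one; I did not measure their positions again.

**What failed or disagreed:**
- **First grasp:** it closed above the fin. The fingertips measured about 13 mm behind the reported TCP when open, not 22 mm ahead as stated. I used the measured offset, and the second grasp held.
- **Box position:** the fits differed by 2–3 mm in y and 0.5° in angle between views. Against the earlier fit the plate reads about 2 mm off in y, still within the limit.

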